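# Steer the laser spot onto the green mark

## Task

On the black alignment rig, first slide the red shutter fin fully open so that the reflected laser cross shows on the white screen. Then turn the red and the brass adjuster screws of the mirror until the two red lines cross at the middle of the green ring, and let go of everything. Leave the mouse, mug, screwdriver and probe jig where they are.

Things in the scene. Friction and masses are not known exactly. Their poses are not given: they have to be found in the camera images.
- rig: Fixed alignment rig on a black base plate 240 (rig x) x 450 (rig y) x 12 mm; origin at the centre of the plate's underside, z up; place and yaw vary. Along rig y stand: a grey laser with the red shutter at the -y end, the mirror bridge in the middle, the white screen at the +y end. The laser shines slantwise up onto the mirror, which throws a cross of two red lines down on the screen.
- bridge (a point): Centre of the upper face of the bridge's aluminium top plate, 175 (rig x) x 150 (rig y) x 14 mm, at rig (0, 0, 244) mm, on two round pillars. On it stand the two upright screws, red and brass, at opposite corners, and a low brass pivot cap 10 mm tall at rig (-40, -55) mm. The mirror head hangs under it, its window facing down.
- screen (a point): Centre of the white screen, 114 x 114 mm, level, facing up, at rig (0, 158, 30) mm; axes as the rig's. With the shutter open it shows two red lines, one along rig x and one along rig y; the bright point to steer is where they cross.
- shutter (a joint): Shutter travel in m: 0 shut, 0.050 fully open (hard stop). It slides to the rig's -x, stiff (about 2 N), and stays where it is left. The red lines show on the screen only from about 0.035.
- shutter_fin (a point): Grip point of the upright red shutter fin: 14 mm thick along rig x (the sliding direction), 40 mm along rig y, top 18 mm above this point, foot 27 mm below, on a carriage 40 mm long. Shut, it is at rig (0, -190, 92) mm, above the laser (100 x 75 mm, top z 46). A thin arm runs from it to rig +y, 7 mm lower. Pinch the fin from above along rig x, or push it.
- screw_red (a joint): Angle of the red screw in rad, growing clockwise seen from above, limits -2.6 to 2.6, starts near 0. Each rad clockwise moves the crossing 14 mm towards the rig's -x (and anticlockwise towards +x). Stiff (0.08 N m), stays where it is left, does not rise or sink.
- screw_red_grip (a point): Centre of the red round knurled screw head (44 mm diameter, 40 mm tall, upright axis; this point is on the axis, half-way up, 20 mm below its top, 32 mm above the bridge plate). White line on its top. Rig (40, -55, 276) mm. It can be gripped from above at any yaw.
- screw_brass (a joint): Angle of the brass screw in rad, growing clockwise seen from above, limits -2.6 to 2.6, starts near 0. Each rad clockwise moves the crossing 20 mm towards the rig's -y (and anticlockwise towards +y). Stiff (0.08 N m), stays where it is left.
- screw_brass_grip (a point): Centre of the brass-coloured round knurled screw head, same size as the red one. Rig (-40, 55, 276) mm.
- line_red (a point): Middle of the red line that the red screw moves: 4 mm wide, 108 mm long, running along rig y; it shifts along rig x only. The crossing has this point's rig x. With the shutter shut the line is not seen, but this still gives where it would fall.
- line_brass (a point): Middle of the red line that the brass screw moves: 4 mm wide, 108 mm long, running along rig x; it shifts along rig y only. The crossing has this point's rig y. With the shutter shut the line is not seen.
- mark_green_c (a point): Centre of the target: a flat green ring on the screen, 27 mm outside and 17 mm inside diameter, 3 mm high, axes as the rig's. Four rings (green, blue, yellow, black) lie in the four quarters of the screen, each about 22 mm from its centre lines; which colour is where varies.
- mouse_c (a point): Computer mouse, grey and teal, 100 x 58 x 32 mm, on a black pad on the robot's right; point at its centre. Leave alone.
- mug_c (a point): Blue mug, 80 mm across, 95 mm tall, point at its centre half-way up, on the right. Leave alone.
- driver_grip (a point): Handle of an orange screwdriver lying on the left. Leave alone.
- probe_jig_c (a point): White probe jig plate 110 x 140 mm with a brass block and a red handle, about 55 mm tall, on the left; point at the centre, 20 mm up. Leave alone.

How it is judged:
By the outcome, as a careful person would: the job done as asked, in the order asked, and still so for the second after the job is handed in, with the robot touching nothing.
It also fails if it takes over 64 s, if anything falls off the work surface, if the arm or the gripper's body presses on something with over 40 N, if the wrist force passes 120 N, or if a joint passes its speed limit or range.

## Robot

A 6-joint arm with a two-finger parallel gripper is mounted at the origin on the work surface. World frame = base frame: x ahead of the robot, y to its left, z up, the work surface at z = 0. Lengths are in m, angles in rad, forces in N, time in s.
With the tool pointing down it reaches from about 0.375 to 0.975 m from the base axis. Payload 3.8 kg.
Tool frame: the origin (TCP) lies between the finger pads; the fingertips stand 19 mm ahead of it and the grasp point (between the pads) is the TCP (robot.nose_length is the distance from the TCP to the fingertips, in m); z points along the fingers, y is the direction in which the jaws open and shut (so a half turn about z gives the same grasp; the last joint's range is limited). The gripper opens to 88 mm and grips with 3 to 60 N. Pads are 18 mm wide; open, the fingers measure 123 mm over their backs; the gripper's body (75 mm by 187 mm) begins 45 mm behind the grasp point.
Start: joints at [-1.363, 0.264, 1.604, -0, 1.274, -0.037], TCP at [0.164, -0.655, 0.258] pointing down, gripper open.
Joint ranges: [-2.63, 2.63], [-0.94, 2.18], [0.31, 2.57], [-1.31, 4.45], [0, 2.66], [-2.55, 2.55]. Speed limits (rad/s): [2.57, 2.57, 3.14, 3.14, 3.14, 3.14].

## Interface

Orientations are given as a 3x3 rotation matrix whose columns are the frame's x, y, z axes.
In Python, from bench import sensors, get_image, camera_info, robot gives the robot as it stands.
- The arm moves only by the shell command python3 -m creep 'ROWS' [FORCE]. ROWS is JSON, a list of rows, each a list of 7 numbers: the shift along the world's x, y, z normalised to -1 to 1, where 1 is 80 mm, then the turn, a rotation vector about the world's x, y, z normalised to -1 to 1, where 1 is 360 degrees, then the closure, from 0 (fully open) to 1 (shut). In form: [[tx, ty, tz, rx, ry, rz, gripper], ...]. A call has 1 to 10 rows; each row is the pose to reach, as a shift and turn from the pose commanded when the call began, turning the shorter way round; what a row does not reach only later rows make up. A row lasts 1/12 s, in which the tool goes at most 41.7 mm and 7.16 degrees, less where a joint would pass 70% of its speed; a pose out of reach is approached as far as the arm can. A call with a number of a shift or a turn outside -1 to 1 is refused whole. A call with a gripper value outside its range is refused whole. The fingers move at their own pace and stop on an object; FORCE is the grip in N (left out, the last holds). Time passes only in rows, so rows that repeat a pose let the fingers close. It gives the time, the measured TCP pose, the force and the opening at its end, in the units of the state.
- sensors.sense(): the state, without advancing time (a new reading comes with each control period).
- get_image(name): name is "scene" or "top" or "wrist"; returns the picture (400x640x3 uint8, red, green, blue); there is no depth.
- camera_info(name): a dict with "vfov" (degrees; the focal length in pixels is half the picture's height over the tangent of half this angle, whatever the lens; pixels are square), "cx", "cy" (the principal point, pixels), "rvec" (rotation vector, rad) and "tvec" (3), from world to camera coordinates, as OpenCV has them. Camera axes: x right, y down, z forward; pixel columns grow to the right and rows downward; lengths in m; the calibration is good to about 2 mm. A picture is of the moment at which its call begins: read the wrist's pose just before it. camera_info takes no time and is no camera call; for the wrist camera it gives the pose at the moment of the call.
- robot.job_done(): hands the job in, once; it reports no verdict.
The state is a dict: "time": time; "q": joint angles; "joint_velocities": joint speeds; "joint_efforts": joint torques, N m; "tool_pos": TCP position; "orientation": TCP orientation; "ft_force": force on the tool from outside, world axes, zero at the start; "ft_torque": the same for the moment, N m; "finger_gap": finger opening in m.
Only numpy, scipy, OpenCV 4.12 (cv2) and the standard library are available. Lean on these libraries where they do the work, as an engineer would, in place of code of your own. Each camera call takes 0.05 s, during which the arm holds its last target. There are 200 camera calls.

## Working session

There is one attempt and no reset: what is moved stays moved. The work goes in short steps, Python scripts to look and compute and a shell command to move; the robot and the scene stay as the last step left them, time stands still between calls to the robot, and variables do not carry over. Pictures are saved under pics/ and viewed, about 8 in all and at most 12, crops included, and the job is handed in when it is done.

```bash
mkdir -p pics; cat > h.py <<'E'
import numpy as np, cv2
from bench import sensors, get_image, camera_info, robot
def cam(n):
    c=camera_info(n); f=200/np.tan(np.radians(c['vfov'])/2)
    K=np.array([[f,0,c['cx']],[0,f,c['cy']],[0,0,1]]); R=cv2.Rodrigues(np.array(c['rvec'],float))[0]
    return K,R,np.array(c['tvec'],float).ravel()
def ray(C,uv,z):
    K,R,t=C; o=-R.T@t; d=R.T@np.linalg.inv(K)@np.array([uv[0],uv[1],1.]); return o+d*(z-o[2])/d[2]
def proj(C,P):
    K,R,t=C; p=K@(R@np.asarray(P,float)+t); return p[:2]/p[2]
E
python3 - <<'E'
from h import *
ims=[]
for n in ("scene","top"):
    C=cam(n); im=get_image(n); np.save(f'pics/{n}0.npy',im); ims.append(im); K,R,t=C; print(n,camera_info(n),-R.T@t, R[2])
cv2.imwrite('pics/s0.png',ims[0][:,:,::-1]); cv2.imwrite('pics/t0.png',ims[1][:,:,::-1])
s=sensors.sense(); print(s)
E
```

```text
scene {'vfov': 56.26246203342888, 'cx': 323.1518856293936, 'cy': 197.40263731292978, 'rvec': array([ 2.33560145,  0.85913552, -0.29903114]), 'tvec': array([-0.35908328, -0.14899126,  1.63556418])} [ 1.00983127 -0.63932994  1.18224677] [-0.40400268  0.4789867  -0.77932893]
top {'vfov': 47.53173644795983, 'cx': 326.4643491624484, 'cy': 198.34324623847428, 'rvec': array([ 2.20360546, -2.19676197,  0.08857326]), 'tvec': array([-0.00947858,  0.51508877,  1.42743299])} [0.42766204 0.02065326 1.45590173] [ 0.06059983 -0.01976922 -0.99796635]
{'time': 0.1, 'q': array([-1.36288732e+00,  2.64650796e-01,  1.60523903e+00, -2.09312780e-05,
        1.27371682e+00, -3.68858592e-02]), 'joint_velocities': array([-0.00098849, -0.00181441, -0.00380113, -0.00092295,  0.00035342,
       -0.00084491]), 'joint_efforts': array([ 3.77845063e-04, -5.03617287e+01, -3.58072257e+01,  7.30968174e-02,
        2.32834602e-02, -5.02714875e-05]), 'tool_pos': array([ 0.163466  , -0.65427674,  0.25652983]), 'orientation': array([[ 9.70185583e-01,  2.42362840e-01, -4.35301052e-04],
       [ 2.42363224e-01, -9.70183591e-01,  1.96649226e-03],
       [ 5.42827106e-05, -2.01336341e-03, -9.99997972e-01]]), 'ft_force': array([ 0.33628333, -0.03914118,  0.08774518]), 'ft_torque': array([0.0265157 , 0.01668913, 0.00281575]), 'finger_gap': 0.08794091909351692}
```

View pics/t0.png

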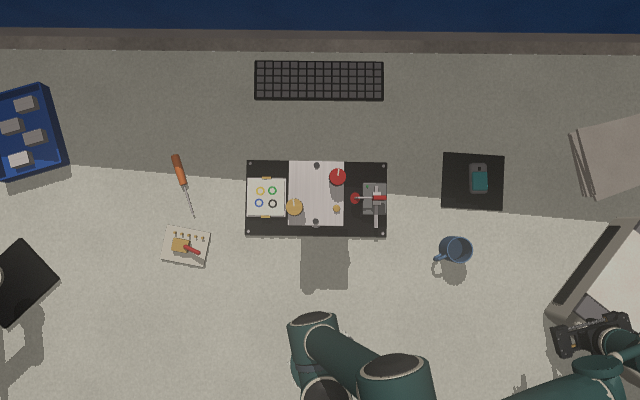

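View pics/s0.png

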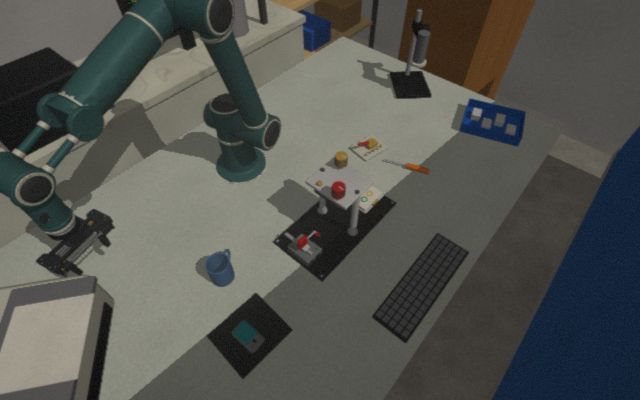

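The top view shows the rig nearly aligned with the world: screen at about (266,197), red screw (337,177), brass screw (294,207), shutter fin (378,198) and green ring (272,190). The scene view agrees.

```bash
python3 - <<'E'
from h import *
im=np.load('pics/top0.npy'); C=cam('top')
hsv=cv2.cvtColor(im,cv2.COLOR_RGB2HSV)
roi=np.zeros((400,640),np.uint8); roi[150:245,240:395]=1
def blobs(lo,hi,z,name,amin=8):
    m=cv2.inRange(hsv,lo,hi)*roi
    n,l,st,ce=cv2.connectedComponentsWithStats(m)
    for i in range(1,n):
        if st[i,4]>=amin: print(name,ce[i].round(1),st[i],ray(C,ce[i],z).round(4))
blobs((0,150,60),(8,255,255),.296,'red z.296'); blobs((170,150,60),(180,255,255),.296,'red2')
blobs((12,100,60),(28,255,255),.296,'brass/yel')
blobs((45,60,40),(90,255,255),.032,'green',3)
blobs((100,80,40),(130,255,255),.032,'blue',3)
m=cv2.inRange(im,(0,0,0),(45,45,45))*roi
m=cv2.morphologyEx(m,cv2.MORPH_OPEN,np.ones((2,2)))
p=cv2.findNonZero(m); r=cv2.minAreaRect(p); b=cv2.boxPoints(r)
W=np.array([ray(C,x,.012) for x in b]); print(b.round(1),W.round(4)); print('centre',W.mean(0),'sides',[np.linalg.norm(W[i]-W[(i+1)%4]).round(4) for i in range(4)])
for i in range(4):
    d=W[(i+1)%4]-W[i]; print(np.degrees(np.arctan2(d[1],d[0])).round(2))
cv2.imwrite('pics/crop.png',cv2.resize(im[150:245,240:395,::-1],None,fx=5,fy=5,interpolation=cv2.INTER_CUBIC))
E
```

```text
red z.296 [337.1 176.6] [329 169  17  16 193] [ 0.554  -0.0296  0.296 ]
red z.296 [353.8 197.6] [351 193   8  11  52] [ 0.5004 -0.0723  0.296 ]
red z.296 [379.6 197.5] [374 196  12   4  47] [ 0.5009 -0.1387  0.296 ]
brass/yel [266. 177.] [262 176   9   3  27] [0.5522 0.1526 0.296 ]
brass/yel [259.8 190.6] [256 187   9   8  29] [0.5173 0.168  0.296 ]
brass/yel [293.9 206.8] [286 199  17  16 202] [0.476  0.0809 0.296 ]
brass/yel [336. 208.] [333 205   7   7  37] [ 0.4735 -0.0268  0.296 ]
brass/yel [265.  216.5] [261 216   9   2  18] [0.4512 0.1541 0.296 ]
green [366.6 185.8] [366 185   2   3   5] [ 0.5542 -0.134   0.032 ]
green [271.8 190.3] [268 186   9   9  37] [0.5389 0.164  0.032 ]
blue [258.5 202.7] [255 199   8   8  22] [0.4997 0.2051 0.032 ]
[[378. 164.]
 [387. 164.]
 [387. 170.]
 [378. 170.]] [[ 0.6263 -0.173   0.012 ]
 [ 0.6265 -0.202   0.012 ]
 [ 0.6071 -0.2018  0.012 ]
 [ 0.607  -0.1729  0.012 ]]
centre [ 0.6167103  -0.18743359  0.012     ] sides [np.float64(0.029), np.float64(0.0194), np.float64(0.0289), np.float64(0.0194)]
-89.7
179.68
90.28
-0.25
```

View pics/crop.png

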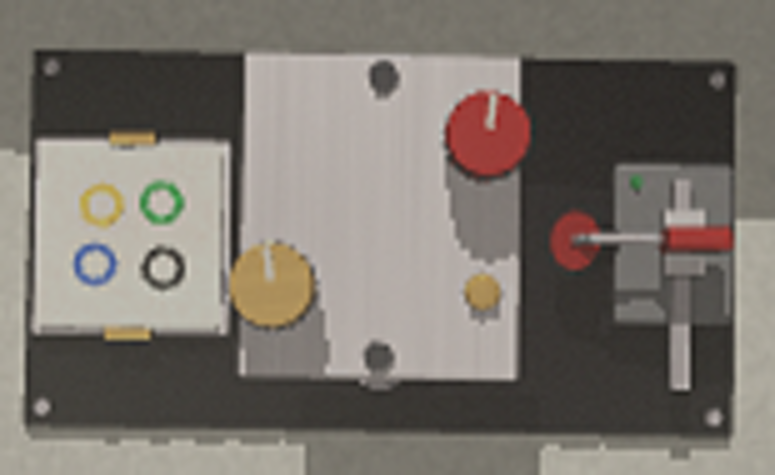

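The crop shows the mirror bridge with the red screw and brass screw in the right places. The green ring is in the (+x,-y) quarter, at about (161,203) in the crop. Averaging the screws puts the rig origin near (0.515, 0.026) with yaw about -0.8°, and the ring agrees with that. I'll move above the fin.

```bash
M="python3 -m creep"
python3 -m creep '[[0.62,0.875,0,0,0,0.03,0],[0.62,0.875,0,0,0,0.03,0],[0.62,0.875,0,0,0,0.03,0]]' 20
python3 -m creep '[[0.62,0.875,0,0,0,0.03,0],[0.62,0.875,0,0,0,0.03,0],[0.62,0.875,0,0,0,0.03,0]]' >/dev/null
python3 -m creep '[[0.62,0.875,0,0,0,0.03,0],[0.62,0.875,0,0,0,0.03,0],[0.62,0.875,0,0,0,0.03,0]]' >/dev/null
python3 -m creep '[[0.62,0.875,0,0,0,0.03,0],[0.62,0.875,0,0,0,0.03,0],[0.62,0.875,0,0,0,0.03,0]]'
python3 -m creep '[[0.62,0.875,0,0,0,0.03,0],[0.62,0.875,0,0,0,0.03,0],[0.62,0.875,0,0,0,0.03,0]]' >/dev/null
python3 -m creep '[[0.62,0.875,0,0,0,0.03,0],[0.62,0.875,0,0,0,0.03,0],[0.62,0.875,0,0,0,0.03,0]]' >/dev/null
python3 -m creep '[[0.62,0.875,0,0,0,0.03,0],[0.62,0.875,0,0,0,0.03,0],[0.62,0.875,0,0,0,0.03,0],[0.62,0.875,0,0,0,0.03,0],[0.62,0.875,0,0,0,0.03,0]]'
python3 - <<'E'
from h import *
C=cam('wrist'); im=get_image('wrist'); np.savez('pics/w1.npz',im=im,K=C[0],R=C[1],t=C[2]); cv2.imwrite('pics/w1.png',im[:,:,::-1])
s=sensors.sense(); print(s['time'],s['tool_pos'],s['q'],s['orientation'][:,1]); print(-C[1].T@C[2],C[1][2])
for n,p in (('fin top',(.5123,-.1643,.11)),('red',(.554,-.0296,.296)),('centre',(.515,.0257,.244))): print(n,proj(C,p))
E
```

```text
time: 0.35
tool_pos: [0.2158, -0.5797, 0.2563]
orientation: [[0.906, 0.424, 0.001], [0.424, -0.906, 0.006], [0.003, -0.005, -1.0]]
ft_force: [0.1, -0.1, -0.4]
finger_gap: 0.0878
time: 1.1
tool_pos: [0.3644, -0.371, 0.2575]
orientation: [[0.537, 0.843, 0.001], [0.843, -0.537, 0.003], [0.003, -0.0, -1.0]]
ft_force: [0.5, -0.4, -0.7]
finger_gap: 0.0882
time: 2.02
tool_pos: [0.5104, -0.1661, 0.2574]
orientation: [[0.008, 1.0, -0.001], [1.0, -0.008, -0.001], [-0.001, -0.001, -1.0]]
ft_force: [0.2, -0.2, -0.1]
finger_gap: 0.0883
2.0667 [ 0.51008672 -0.16645586  0.25743437] [-3.61180541e-01  2.20876808e-03  1.89913515e+00 -1.19200118e-03
  1.24095574e+00 -3.51973622e-01] [ 0.99996054 -0.00882075 -0.00105257]
[ 0.5118985  -0.09288418  0.38429463] [-0.00433368 -0.2857729  -0.95828757]
fin top [318.796606   190.72618984]
red [ 500.95519967 -177.72452181]
centre [ 324.44325447 -244.95324278]
```

View pics/w1.png

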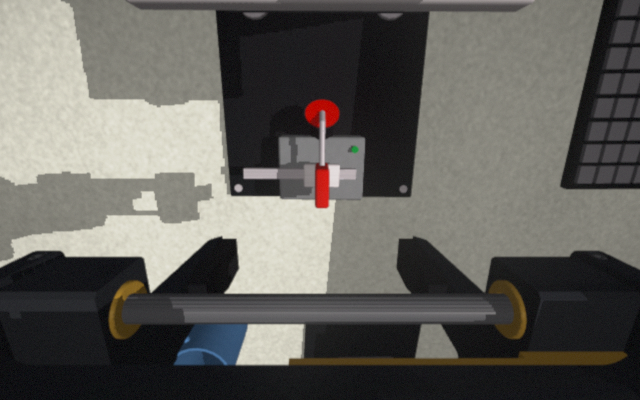

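The wrist view shows the fin at columns 316–328, rows 165–207, with the shutter arm and round flag ahead of it and the jaws straddling the right column range.

```bash
python3 - <<'E'
from h import *
d=np.load('pics/w1.npz'); im=d['im']; C=(d['K'],d['R'],d['t'])
hsv=cv2.cvtColor(im,cv2.COLOR_RGB2HSV)
m=cv2.inRange(hsv,(0,150,60),(8,255,255))|cv2.inRange(hsv,(172,150,60),(180,255,255))
n,l,st,ce=cv2.connectedComponentsWithStats(m)
for i in range(1,n):
    if st[i,4]>50:
        print(st[i],ce[i]); 
        if st[i,1]>140:
            x,y,w,h=st[i,:4]; print('bottom edge z.11',ray(C,(x+(w-1)/2,y+h-1),.11),'width',ray(C,(x+w,y+h-1),.11)-ray(C,(x,y+h-1),.11),'centre',ray(C,(x+(w-1)/2,190),.11))
dm=cv2.inRange(im,(0,0,0),(30,30,30))
for v in (60,170):
    r=dm[v]; xs=[x for x in range(200,450) if r[x]]; print(v,min(xs),max(xs),ray(C,(min(xs),v),.012),ray(C,(max(xs),v),.012))
b=[v for v in range(100,230) if dm[v,400]]; print(max(b),ray(C,(400,max(b)),.012), ray(C,(250,max(v for v in range(100,230) if dm[v,250])),.012))
E
```

```text
[304  99  36  29 718] [321.71169916 112.16295265]
[316 164  13  44 531] [321.82485876 186.24482109]
bottom edge z.11 [ 0.51536209 -0.18092025  0.11      ] width [ 1.28383399e-02 -8.96253495e-05  0.00000000e+00] centre [ 0.51541372 -0.16359421  0.11      ]
60 221 422 [ 0.39945943 -0.0317077   0.012     ] [ 0.63348276 -0.03359307  0.012     ]
170 230 410 [ 0.39786982 -0.16134044  0.012     ] [ 0.63030164 -0.16303283  0.012     ]
183 [ 0.61866777 -0.18013968  0.012     ] [ 0.42411064 -0.15632453  0.012     ]
```

Fin measured at about (0.515, -0.163), as expected. I'll descend and pinch it.

```bash
python3 -m creep '[[0.05,0.04,-0.5,0,0,0,0],[0.05,0.04,-1,0,0,0,0],[0.05,0.04,-1,0,0,0,0]]' 20
python3 -m creep '[[0,0,-0.5,0,0,0,0],[0,0,-1,0,0,0,0],[0,0,-1,0,0,0,0],[0,0,-1,0,0,0,0]]'
python3 -m creep '[[0,0,0,0,0,0,1],[0,0,0,0,0,0,1],[0,0,0,0,0,0,1],[0,0,0,0,0,0,1],[0,0,0,0,0,0,1],[0,0,0,0,0,0,1],[0,0,0,0,0,0,1],[0,0,0,0,0,0,1]]' 25
```

```text
time: 2.32
tool_pos: [0.5087, -0.1616, 0.1701]
orientation: [[0.01, 1.0, -0.013], [1.0, -0.01, 0.004], [0.004, -0.013, -1.0]]
ft_force: [-1.5, -0.0, -1.8]
finger_gap: 0.0879
time: 2.65
tool_pos: [0.5127, -0.1623, 0.0969]
orientation: [[0.009, 1.0, -0.005], [1.0, -0.009, 0.002], [0.002, -0.005, -1.0]]
ft_force: [0.4, -0.3, 0.5]
finger_gap: 0.0884
time: 3.32
tool_pos: [0.5148, -0.1616, 0.0978]
orientation: [[0.006, 1.0, -0.0], [1.0, -0.006, -0.0], [-0.0, -0.0, -1.0]]
ft_force: [-0.6, 0.7, 0.3]
finger_gap: 0.0371
```

```bash
python3 -m creep '[[0,0,0,0,0,0,1],[0,0,0,0,0,0,1],[0,0,0,0,0,0,1],[0,0,0,0,0,0,1],[0,0,0,0,0,0,1],[0,0,0,0,0,0,1]]' 25
python3 -m creep '[[-0.1,0,0,0,0,0,1],[-0.2,0,0,0,0,0,1],[-0.3,0,0,0,0,0,1],[-0.4,0,0,0,0,0,1],[-0.5,0,0,0,0,0,1],[-0.6,0,0,0,0,0,1],[-0.65,0.01,0,0,0,0,1],[-0.68,0.01,0,0,0,0,1],[-0.68,0.01,0,0,0,0,1],[-0.68,0.01,0,0,0,0,1]]'
```

```text
time: 3.82
tool_pos: [0.5146, -0.1616, 0.0976]
orientation: [[0.007, 1.0, -0.001], [1.0, -0.007, 0.0], [0.0, -0.001, -1.0]]
ft_force: [-1.0, 0.4, -0.5]
finger_gap: 0.0135
time: 4.65
tool_pos: [0.4642, -0.161, 0.0978]
orientation: [[0.008, 1.0, 0.01], [1.0, -0.008, -0.001], [-0.001, 0.01, -1.0]]
ft_force: [18.3, 3.5, -18.0]
finger_gap: 0.0139
```

The fin travelled 50 mm and is on the stop. Next I release, rise and look from the top.

```bash
python3 -m creep '[[0.03,-0.01,0,0,0,0,1],[0.03,-0.01,0,0,0,0,0.7],[0.03,-0.01,0,0,0,0,0.7],[0.03,-0.01,0,0,0,0,0.7],[0.03,-0.01,0,0,0,0,0.7],[0.03,-0.01,0,0,0,0,0.7]]'
python3 -m creep '[[0,0,0.5,0,0,0,0],[0,0,1,0,0,0,0],[0,0,1,0,0,0,0]]' >/dev/null
python3 -m creep '[[0,0,1,0,0,0,0],[0,0,1,0,0,0,0],[0,0,1,0,0,0,0]]' >/dev/null
python3 -m creep '[[0,0,1,0,0,0,0],[0,0,1,0,0,0,0],[0,0,1,0,0,0,0],[0,0,1,0,0,0,0],[0,0,1,0,0,0,0]]'
python3 - <<'E'
from h import *
im=get_image('top'); np.save('pics/top1.npy',im); w=get_image('wrist')
a=cv2.resize(im[150:245,240:395,::-1],(775,475),interpolation=cv2.INTER_CUBIC)
cv2.imwrite('pics/c2.png',a); 
E
```

```text
time: 5.15
tool_pos: [0.4624, -0.1619, 0.0979]
orientation: [[0.007, 1.0, -0.0], [1.0, -0.007, -0.0], [-0.0, -0.0, -1.0]]
ft_force: [0.1, -0.8, -0.5]
finger_gap: 0.0264
time: 6.07
tool_pos: [0.4626, -0.1618, 0.3374]
orientation: [[0.007, 1.0, 0.0], [1.0, -0.007, -0.0], [-0.0, 0.0, -1.0]]
ft_force: [-0.8, -1.3, -0.2]
finger_gap: 0.0879
```

View pics/c2.png

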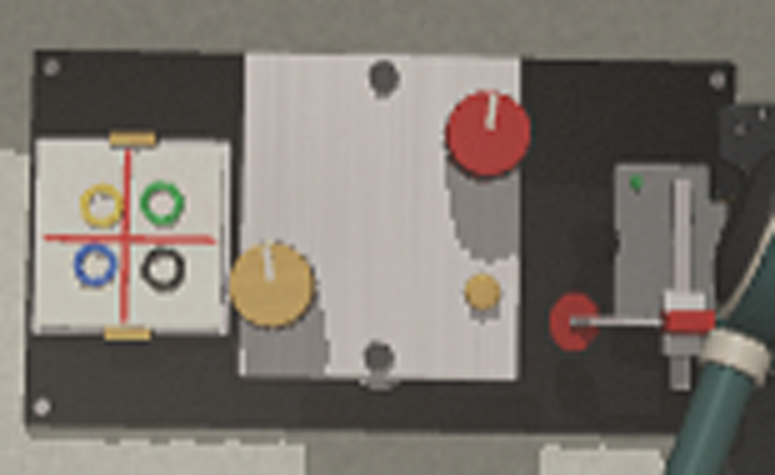

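The cross shows at crop (126,239) and the green ring at (161,203). The fin has shifted towards rig -x as intended.

```bash
python3 - <<'E'
from h import *
im=np.load('pics/top1.npy').astype(float); C=cam('top')
sub=im[170:222,244:288]; red=np.clip(sub[...,0]-(sub[...,1]+sub[...,2])/2-40,0,None)
red[:, :]*=1
cols=red.sum(0); rows=red.sum(1)
ci=int(cols.argmax()); ri=int(rows.argmax())
# line along x (image column) sampled away from the other line, near rows of crossing
vv,uu=np.mgrid[0:52,0:44]
def fit(mask,axis):
    w=red*mask; s=w>15; a=(uu if axis else vv)[s]; b=(vv if axis else uu)[s]; return np.polyfit(a,b,1,w=w[s])
mh=(abs(vv-ri)<=2)&(abs(uu-ci)>3); mv=(abs(uu-ci)<=2)&(abs(vv-ri)>3)
p=fit(mh,1); q=fit(mv,0)
v=(p[0]*q[1]+p[1])/(1-p[0]*q[0]); u=q[0]*v+q[1]; X=ray(C,(u+244,v+170),.03)
hsv=cv2.cvtColor(im.astype(np.uint8),cv2.COLOR_RGB2HSV); g=cv2.inRange(hsv,(45,60,40),(90,255,255)); g[:, 288:]=0;g[:,:244]=0
ys,xs=np.nonzero(g[170:222]); (cx,cy),r=cv2.minEnclosingCircle(np.float32(np.c_[xs,ys+170])); G=ray(C,(xs.mean(),ys.mean()+170),.0315)
yaw=np.arctan2(-.1105,.078)-np.arctan2(-110,80); R=np.array([[np.cos(yaw),np.sin(yaw)],[-np.sin(yaw),np.cos(yaw)]])
print(p,q,u+244,v+170,X,G,(cx,cy,r),np.degrees(yaw)); d=R@(G-X)[:2]*1000; print('rig move mm',d,'red cw rad',-d[0]/14,'brass cw',-d[1]/20, np.degrees([-d[0]/14,-d[1]/20]))
print(sensors.sense()['q'])
E
```

```text
[2.38376582e-02 2.68111246e+01] [-0.02856865 21.38528936] 264.60529925343405 197.3023067182762 [0.51679824 0.18654788 0.03      ] [0.53857262 0.16377192 0.0315    ] (271.868408203125, 190.23684692382812, 4.325028419494629) -0.8097804169108882
rig move mm [ 22.09410189 -22.46594738] red cw rad -1.5781501348326945 brass cw 1.1232973690920534 [-90.42134216  64.36019839]
[-3.87021778e-01 -1.31694974e-01  1.88176460e+00 -1.26852111e-04
  1.39453677e+00 -3.80398779e-01]
```

```bash
python3 -m creep '[[0.57,0.825,0,0,0,0,0],[0.57,0.825,0,0,0,0,0],[0.57,0.825,0,0,0,0,0]]' >/dev/null
python3 -m creep '[[0.57,0.825,0,0,0,0,0],[0.57,0.825,0,0,0,0,0],[0.57,0.825,0,0,0,0,0],[0.57,0.825,0,0,0,0,0],[0.57,0.825,0,0,0,0,0]]'
python3 - <<'E'
from h import *
C=cam('wrist'); im=get_image('wrist'); cv2.imwrite('pics/w2.png',im[:,:,::-1])
print(proj(C,(.5542,-.0299,.296)), sensors.sense()['tool_pos'])
E
```

```text
time: 6.83
tool_pos: [0.5531, -0.0301, 0.3361]
orientation: [[0.006, 1.0, -0.003], [1.0, -0.006, -0.001], [-0.001, -0.003, -1.0]]
ft_force: [-0.2, -0.4, -0.6]
finger_gap: 0.0882
[318.15370287 236.98704   ] [ 0.55303199 -0.03049403  0.33652561]
```

View pics/w2.png

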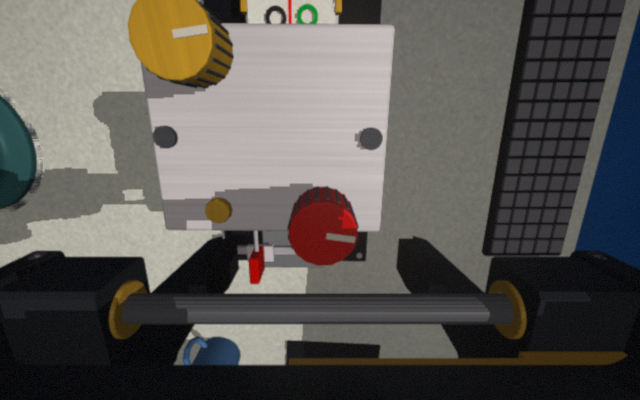

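The wrist picture shows the red head's top centred at about (323,231), against a predicted (318,237). The head is therefore about 3 mm further along +x and +y. I'll correct for that, descend and grip.

```bash
python3 -m creep '[[0.04,0.04,0,0,0,0,0],[0.04,0.04,-0.4,0,0,0,0],[0.04,0.04,-0.75,0,0,0,0],[0.04,0.04,-0.75,0,0,0,0]]'
python3 -m creep '[[0,0,0,0,0,0,1],[0,0,0,0,0,0,1],[0,0,0,0,0,0,1],[0,0,0,0,0,0,1],[0,0,0,0,0,0,1],[0,0,0,0,0,0,1],[0,0,0,0,0,0,1],[0,0,0,0,0,0,1],[0,0,0,0,0,0,1],[0,0,0,0,0,0,1]]' 30
```

```text
time: 7.22
tool_pos: [0.5535, -0.0272, 0.2717]
orientation: [[0.008, 1.0, -0.01], [1.0, -0.008, 0.001], [0.001, -0.01, -1.0]]
ft_force: [-0.9, 0.1, -1.6]
finger_gap: 0.0884
time: 8.05
tool_pos: [0.5564, -0.0265, 0.2784]
orientation: [[0.006, 1.0, -0.002], [1.0, -0.006, -0.0], [-0.0, -0.002, -1.0]]
ft_force: [-6.2, 0.3, 5.7]
finger_gap: 0.0431
```

```bash
python3 -m creep '[[0,0,0,0,0,0.018,1],[0,0,0,0,0,0.036,1],[0,0,0,0,0,0.054,1],[0,0,0,0,0,0.072,1],[0,0,0,0,0,0.09,1],[0,0,0,0,0,0.108,1],[0,0,0,0,0,0.126,1],[0,0,0,0,0,0.126,1]]'
python3 -m creep '[[0,0,0,0,0,0.018,1],[0,0,0,0,0,0.036,1],[0,0,0,0,0,0.054,1],[0,0,0,0,0,0.072,1],[0,0,0,0,0,0.09,1],[0,0,0,0,0,0.108,1],[0,0,0,0,0,0.125,1],[0,0,0,0,0,0.125,1],[0,0,0,0,0,0.125,1],[0,0,0,0,0,0.125,1]]'
python3 - <<'E'
from h import *
im=get_image('top'); np.save('pics/top2.npy',im); print(sensors.sense()['ft_torque'],sensors.sense()['q'])
cv2.imwrite('pics/c3.png',cv2.resize(im[150:245,240:395,::-1],(775,475),interpolation=cv2.INTER_CUBIC))
E
```

```text
time: 8.72
tool_pos: [0.5553, -0.0269, 0.2784]
orientation: [[-0.71, 0.704, -0.004], [0.704, 0.71, -0.001], [0.002, -0.004, -1.0]]
ft_force: [-9.3, -1.7, 8.0]
finger_gap: 0.0432
time: 9.55
tool_pos: [0.5549, -0.028, 0.2784]
orientation: [[-1.0, 0.0, -0.005], [0.0, 1.0, -0.003], [0.005, -0.003, -1.0]]
ft_force: [-10.0, -4.7, 8.5]
finger_gap: 0.0433
[-0.73028346  1.48304759  0.11032372] [-0.09317361  0.02862423  1.83347389 -0.00382555  1.28424877 -1.66282849]
```

View pics/c3.png

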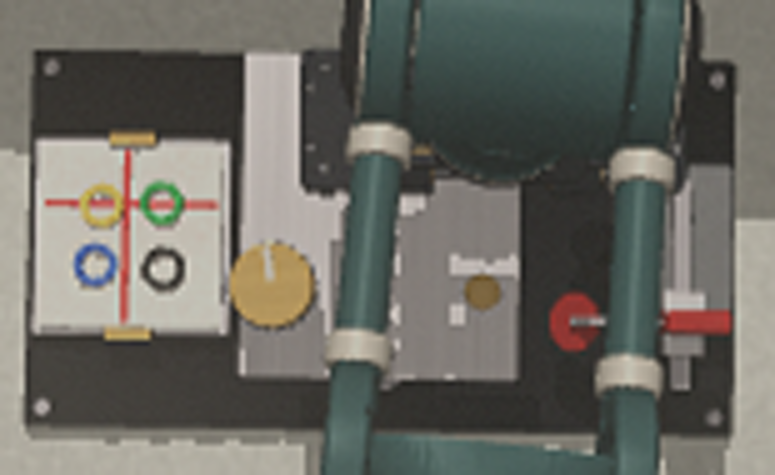

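The red line now runs through the green ring, at row 203. I'll release, go over to the brass screw and use the top-view position, which the forces at the red screw supported.

```bash
python3 -m creep '[[0,0,0,0,0,0,0.2],[0,0,0,0,0,0,0],[0,0,0,0,0,0,0],[0,0,0,0,0,0,0],[0,0,0.4,0,0,0,0],[0,0,0.75,0,0,0,0],[0,0,0.75,0,0,0,0]]'
python3 -m creep '[[-0.5,0.675,0,0,0,0,0],[-0.5,0.675,0,0,0,0,0],[-0.5,0.675,0,0,0,0,0]]' >/dev/null
python3 -m creep '[[-0.5,0.675,0,0,0,0,0],[-0.5,0.675,0,0,0,0,0],[-0.5,0.675,0,0,0,0,0],[-0.5,0.675,0,0,0,0,0]]'
python3 - <<'E'
from h import *
C=cam('wrist'); im=get_image('wrist'); cv2.imwrite('pics/w3.png',im[:,:,::-1]); np.savez('pics/w3.npz',im=im,K=C[0],R=C[1],t=C[2])
hsv=cv2.cvtColor(im,cv2.COLOR_RGB2HSV); m=cv2.inRange(hsv,(12,150,60),(28,255,255))
n,l,st,ce=cv2.connectedComponentsWithStats(m)
for i in range(1,n):
    if st[i,4]>200: print(st[i],ce[i])
print(proj(C,(.4758,.0813,.296)),proj(C,(.538,.163,.03)),sensors.sense()['tool_pos'])
E
```

```text
time: 10.18
tool_pos: [0.5601, -0.0265, 0.3441]
orientation: [[-1.0, -0.0, 0.01], [-0.0, 1.0, -0.001], [-0.01, -0.001, -1.0]]
ft_force: [0.5, 0.4, 1.1]
finger_gap: 0.0871
time: 10.77
tool_pos: [0.4771, 0.0821, 0.3375]
orientation: [[-1.0, -0.002, 0.001], [-0.002, 1.0, -0.0], [-0.001, -0.0, -1.0]]
ft_force: [-0.1, -0.9, -0.3]
finger_gap: 0.0882
[555  71  51  35 957] [583.33646813  89.54754441]
[ 285  191   69   76 3377] [318.58543086 232.23482381]
[164 200  26  24 492] [176.59349593 211.43089431]
[533 214  22  43 671] [544.05812221 236.14157973]
[109 283  23  57 637] [118.38932496 313.88697017]
[505 282  22  57 372] [518.66397849 312.65591398]
[ 289  352  336   12 2158] [486.96709917 359.44949027]
[316.47381892 233.95802551] [369.28682855 203.9916988 ] [0.47755982 0.0814782  0.33753108]
```

View pics/w3.png

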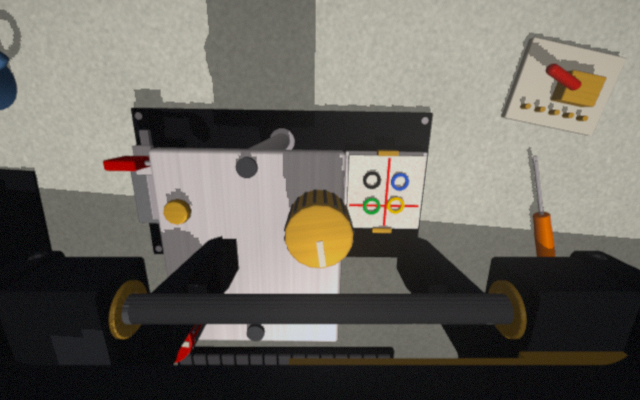

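The brass head is centred at about (319,234), which matches the prediction. The red line along rig y already passes through the green ring. I'll grip and turn 64° clockwise.

```bash
python3 -m creep '[[-0.015,0,-0.4,0,0,0,0],[-0.015,0,-0.75,0,0,0,0],[-0.015,0,-0.75,0,0,0,0],[-0.015,0,-0.75,0,0,0,0]]' >/dev/null
python3 -m creep '[[0,0,0,0,0,0,1],[0,0,0,0,0,0,1],[0,0,0,0,0,0,1],[0,0,0,0,0,0,1],[0,0,0,0,0,0,1],[0,0,0,0,0,0,1],[0,0,0,0,0,0,1],[0,0,0,0,0,0,1],[0,0,0,0,0,0,1],[0,0,0,0,0,0,1]]' 30
python3 -m creep '[[0,0,0,0,0,-0.018,1],[0,0,0,0,0,-0.036,1],[0,0,0,0,0,-0.054,1],[0,0,0,0,0,-0.072,1],[0,0,0,0,0,-0.09,1],[0,0,0,0,0,-0.09,1]]'
python3 -m creep '[[0,0,0,0,0,-0.018,1],[0,0,0,0,0,-0.036,1],[0,0,0,0,0,-0.054,1],[0,0,0,0,0,-0.072,1],[0,0,0,0,0,-0.089,1],[0,0,0,0,0,-0.089,1],[0,0,0,0,0,-0.089,1]]'
```

```text
time: 11.98
tool_pos: [0.4761, 0.0828, 0.2781]
orientation: [[-1.0, 0.0, 0.001], [0.0, 1.0, 0.003], [-0.001, 0.003, -1.0]]
ft_force: [0.3, 4.5, 0.4]
finger_gap: 0.0431
time: 12.48
tool_pos: [0.4764, 0.0837, 0.2782]
orientation: [[-0.842, 0.54, 0.001], [0.54, 0.842, 0.004], [0.001, 0.004, -1.0]]
ft_force: [0.9, 7.6, 0.3]
finger_gap: 0.0434
time: 13.07
tool_pos: [0.477, 0.0842, 0.2782]
orientation: [[-0.431, 0.902, 0.003], [0.902, 0.431, 0.006], [0.004, 0.005, -1.0]]
ft_force: [3.6, 10.4, -0.4]
finger_gap: 0.0435
```

```bash
python3 -m creep '[[0,0,0,0,0,0,0.2],[0,0,0,0,0,0,0],[0,0,0,0,0,0,0],[0,0,0,0,0,0,0],[0,0,0.4,0,0,0,0],[0,0,0.75,0,0,0,0],[0,0,0.75,0,0,0,0]]'
python3 -m creep '[[0.36,0.5,0,0,0,0,0],[0.36,0.5,0,0,0,0,0],[0.36,0.5,0,0,0,0,0]]' >/dev/null
python3 -m creep '[[0.36,0.5,0,0,0,0,0],[0.36,0.5,0,0,0,0,0],[0.36,0.5,0,0,0,0,0],[0.36,0.5,0,0,0,0,0],[0.36,0.5,0,0,0,0,0],[0.36,0.5,0,0,0,0,0]]'
python3 - <<'E'
from h import *
C=cam('wrist'); im=get_image('wrist'); cv2.imwrite('pics/w4.png',im[:,:,::-1]); np.savez('pics/w4.npz',im=im,K=C[0],R=C[1],t=C[2])
print(proj(C,(.538,.163,.03)),sensors.sense()['tool_pos'])
E
```

```text
time: 13.65
tool_pos: [0.4785, 0.0815, 0.3438]
orientation: [[-0.431, 0.902, 0.009], [0.902, 0.431, 0.001], [-0.003, 0.009, -1.0]]
ft_force: [0.9, 0.1, 0.5]
finger_gap: 0.087
time: 14.4
tool_pos: [0.533, 0.1605, 0.3378]
orientation: [[-0.431, 0.903, -0.0], [0.903, 0.431, -0.001], [-0.0, -0.0, -1.0]]
ft_force: [0.1, -0.1, 0.1]
finger_gap: 0.0883
[320.89812694 164.93037821] [0.53307199 0.16056014 0.33793271]
```

View pics/w4.png

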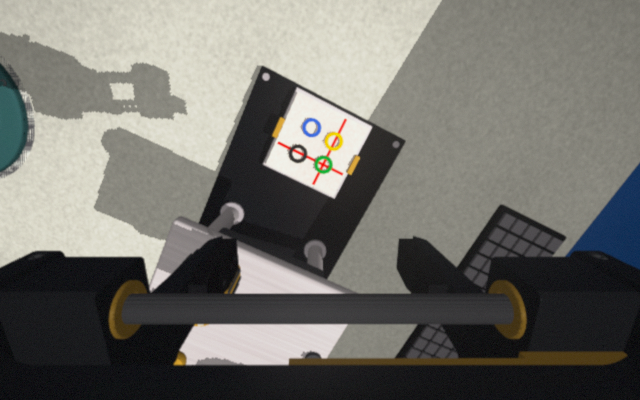

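The cross now lies on the green ring at about (322,164). I'll measure the remaining error, and also check the fin and the bystanders from the fixed cameras.

```bash
cat > err.py <<'E'
from h import *
def err(im,C,g0,rad=75,show=None):
    f=im.astype(float); hsv=cv2.cvtColor(im,cv2.COLOR_RGB2HSV)
    vv,uu=np.mgrid[0:400,0:640]; near=(uu-g0[0])**2+(vv-g0[1])**2<rad**2
    g=(cv2.inRange(hsv,(45,80,40),(90,255,255))>0)&((uu-g0[0])**2+(vv-g0[1])**2<(rad*.4)**2)
    # lift ring pixels to its top, fit in world
    Gp=np.array([ray(C,p,.033)[:2] for p in np.argwhere(g)[:,::-1]]); hull=cv2.convexHull(np.float32(Gp*1000)); (gc,(a,b),_)=cv2.fitEllipse(hull)
    r=np.clip(f[...,0]-np.maximum(f[...,1],f[...,2])-50,0,None)*near
    pts=np.argwhere(r>0); w=r[r>0]; X=np.array([ray(C,p,.030)[:2] for p in pts[:,::-1]])*1000
    yaw=np.radians(-.8); Rt=np.array([[np.cos(yaw),np.sin(yaw)],[-np.sin(yaw),np.cos(yaw)]])
    X=(X-np.array(gc))@Rt.T
    k=(abs(X)<90).all(1); X,w=X[k],w[k]
    o=np.array([0.,0.]); cx=lambda A,W:(A*W).sum()/W.sum()
    res=[]
    for ax in (0,1):
        s=(abs(X[:,ax])<5)&(abs(X[:,1-ax])>14); p=np.polyfit(X[s,1-ax],X[s,ax],1,w=w[s]); res.append(p); print('line',ax,'n',s.sum(),'slope',p[0].round(4),'offset at ring',p[1].round(2))
    print('ring c',np.round(gc,1),'ellipse',a,b,'crossing rel. ring (rig mm):',res[0][1],res[1][1])
E
python3 - <<'E'
from err import *
d=np.load('pics/w4.npz'); err(d['im'],(d['K'],d['R'],d['t']),(322,164),60)
t=get_image('top'); err(t,cam('top'),(272,190),24)
a=t.astype(int); b=np.load('pics/top0.npy').astype(int)
D=(abs(a-b).sum(2)>60)
for n,(x0,x1,y0,y1) in dict(mouse=(440,506,150,214),mug=(430,478,232,280),driver=(168,200,150,222),jig=(158,214,222,270)).items(): print(n,D[y0:y1,x0:x1].sum())
f=cv2.inRange(cv2.cvtColor(t,cv2.COLOR_RGB2HSV),(0,150,60),(8,255,255)); f[:,:365]=0; f[:195]=0; f[230:]=0; f[:,400:]=0; ys,xs=np.nonzero(f); print('fin px',xs.mean(),ys.mean(),ray(cam('top'),(xs.mean(),ys.mean()),.11))
cv2.imwrite('pics/t3.png',t[:,:,::-1])
E
```

```text
line 0 n 171 slope -0.0019 offset at ring -0.51
line 1 n 155 slope 0.0009 offset at ring -0.6
ring c [540.3 165.7] ellipse 25.458967208862305 25.90806770324707 crossing rel. ring (rig mm): -0.512349516577478 -0.5956424779991122Traceback (most recent call last):
  File "<stdin>", line 3, in <module>
  File "err.py", line 7, in err
    Gp=np.array([ray(C,p,.033)[:2] for p in np.argwhere(g)[:,::-1]]); hull=cv2.convexHull(np.float32(Gp*1000)); (gc,(a,b),_)=cv2.fitEllipse(hull)
                                                                           ~~~~~~~~~~~~~~^^^^^^^^^^^^^^^^^^^^^
cv2.error: OpenCV(4.12.0) /io/opencv/modules/imgproc/src/convhull.cpp:143: error: (-215:Assertion failed) total >= 0 && (depth == CV_32F || depth == CV_32S) in function 'convexHull'
```

The crossing is within 0.8 mm of the ring centre, which is good. The top camera's view of the ring is blocked by the arm, so I'll check the fin from the saved top pictures and the bystanders from a new one.

```bash
python3 - <<'E'
from h import *
t=get_image('top'); s=get_image('scene'); C=cam('top')
for nm,T in (('before',np.load('pics/top0.npy')),('opened',np.load('pics/top1.npy')),('after red',np.load('pics/top2.npy')),('now',t)):
    f=cv2.inRange(cv2.cvtColor(T,cv2.COLOR_RGB2HSV),(0,150,60),(8,255,255)); f[:,:345]=0; f[:188]=0; f[230:]=0; f[:,400:]=0
    n,l,st,ce=cv2.connectedComponentsWithStats(f)
    for i in range(1,n):
        if st[i,4]>15: print(nm,st[i],ce[i].round(2),ray(C,ce[i],.11).round(4))
D=abs(t.astype(int)-np.load('pics/top0.npy').astype(int)).sum(2)>60
for n,(x0,x1,y0,y1) in dict(mouse=(440,506,150,214),mug=(430,478,232,280),driver=(168,200,150,222),jig=(158,214,222,270)).items(): print(n,D[y0:y1,x0:x1].sum())
cv2.imwrite('pics/fin.png',np.hstack([cv2.resize(t[140:260,150:510,::-1],(720,240)).copy()]))
cv2.imwrite('pics/end.png',np.vstack([cv2.resize(t[140:260,150:510,::-1],(720,240)),cv2.resize(s[120:360,180:540,::-1],(540,360))[:, :].copy() if 0 else cv2.copyMakeBorder(cv2.resize(s[120:360,180:540,::-1],(510,340)),0,0,0,210,cv2.BORDER_CONSTANT)]))
E
```

```text
before [351 193   8  11  52] [353.77 197.56] [ 0.512  -0.0872  0.11  ]
before [374 196  12   4  47] [379.62 197.47] [ 0.5126 -0.1642  0.11  ]
opened [350 209   9  11  56] [353.46 213.55] [ 0.4645 -0.0862  0.11  ]
opened [373 212  10   5  32] [377.69 213.91] [ 0.4637 -0.1583  0.11  ]
after red [350 209   9  11  59] [353.39 213.71] [ 0.464 -0.086  0.11 ]
after red [373 212  13   5  45] [379.58 213.82] [ 0.4639 -0.1639  0.11  ]
now [350 209   9  11  53] [353.45 213.64] [ 0.4642 -0.0862  0.11  ]
now [373 212  13   4  41] [379.2 213.9] [ 0.4637 -0.1628  0.11  ]
mouse 0
mug 0
driver 21
jig 0
```

View pics/end.png

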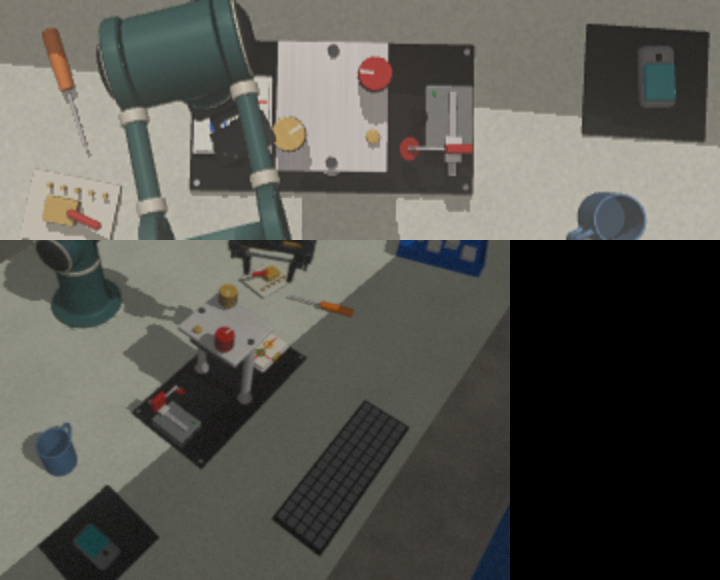

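```bash
python3 -c "
from bench import robot,sensors
s=sensors.sense();print(s['time'],s['ft_force'],s['finger_gap']);robot.job_done()"
```

```text
14.6 [-0.40861368  0.53304547 -0.57182365] 0.08816233700810125
the job is handed in; nothing more can be done
```

The shutter is open, the two red lines cross inside the green ring, and I handed the job in at 14.6 s with the gripper open and clear of everything.

- **Shutter:** I slid the red fin until it pressed on its stop at about 18 N, with 50.4 mm of tool travel. The top camera reads about 49 mm, which agrees within its 3 mm pixels.
- **Screws:** I turned the red screw about 90° anticlockwise and the brass screw about 64° clockwise.
- **Crossing:** A close wrist-camera measurement puts it about 0.5 mm (rig x) and 0.6 mm (rig y) from the ring centre. I left that residual as it was. The same measurement from the top camera failed because the arm was blocking the screen.
- **Other objects:** The mouse, mug and probe jig show no pixel change in the top view. The screwdriver's window shows 21 changed pixels. I put that down to the arm overlapping the window's edge, and in the picture the screwdriver looks unmoved.

The wrist and top cameras disagreed by about 3 mm on the red screw's position. The side forces while gripping suggested the top camera was right, and they stayed at about 10 N.

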